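Press a deep-well plate home in the shaker and close the hold-down over it

TASK

The sealed deep-well plate has only been laid on the two spring clips of the microplate shaker. With your fingers press both ends down past the clips until you feel the plate sitting firmly on the floor of its nest, and then swing the hinged hold-down frame fully shut over it. Do not bring the frame down on a plate that is not home, and leave the other things on the bench where they are.

Things in the scene. Friction and masses are not known exactly. Their poses are not given: they have to be found in the camera images.
- shaker: Microplate shaker, fixed to the bench but placed and turned otherwise in each run; origin on the bench below the nest's centre. White housing 205 x 210 mm, black control panel on its -x side, hinge posts at the back (+x), y to its left. On top an aluminium tray with the nest: black corner guides 14 mm high, 1 mm outside the plate.
- nest (a point): Centre of the nest floor, 96 mm above the bench; axes as the shaker's. The nest's long side runs along y. A plate that is home stands flat on this floor.
- plate_left (a point): On the top face of the sealed deep-well plate, midway across its +y (left) end, 55 mm from the plate's middle. White plate, 85.5 mm along x, 127.8 mm along y, 44 mm high, flat grey-blue sealing mat on top, 0.2 to 0.4 kg; axes as the shaker's. Home: this point is 44 mm above the nest floor; at the start about 54 mm, the end resting on its spring clip.
- plate_right (a point): The same point at the plate's -y (right) end, 55 mm from the plate's middle. Each end has its own clip to pass. Home: 44 mm above the nest floor.
- clip_left (a joint): Outward travel (m) of the spring clip in the middle of the nest's +y end, a 22 mm wide steel nose with a red tab; 0 relaxed. The plate's bottom flange rests on its sloping lead-in. It takes 6 to 13 N of downward push near that end; half-way down it gives, and may then stick up to 3 mm proud until pressed on to the solid floor. The clips do not lift a plate that is home.
- clip_right (a joint): The same for the clip at the nest's -y end.
- holddown (a joint): Angle of the hinged hold-down frame (rad): 0 shut, level over the plate; 1.7 to 2.0 at the start, standing up and leaning back from the nest; stop at 2.05. Stiff hinge: stays where it is left, moves with 1 to 7 N at its front bar. Shut, its pads just clear a plate that is home; it cannot shut over a proud one.
- holddown_hinge (a point): Middle of the frame's hinge axis, 62 mm behind (+x of) the nest's centre and 50 mm above the nest floor; the axis runs along the shaker's y. Hinge posts stand 67 to 77 mm to either side, up to 152 mm above the bench.
- holddown_bar (a point): Middle of the outer face (top when shut) of the frame's front bar, 100 mm from the hinge axis (towards -x when shut) and 5.5 mm outside it. The frame is flat steel, 131 mm wide, 8 mm thick, bars 14 mm wide, open in the middle, rubber pads beneath; a black tab 44 mm wide reaches 126 mm from the axis. z is the outward normal: up when shut, to the back when open.
- vial_rack_center (a point): Middle of a beige rack of blue-capped vials, 150 x 62 x 40 mm, loose, beside the shaker on its left: leave alone.
- seal_roller_center (a point): Middle of a hand roller for sealing mats (green handle, black roller), 146 x 52 x 30 mm, loose, beside the shaker on its right: leave alone.
- tip_box_center (a point): Middle of a blue pipette-tip box with pale lid, 88 x 126 x 69 mm, loose: leave alone.
- spare_plate: Underside centre of an empty, unsealed white deep-well plate, 85.5 x 127.8 x 41 mm, loose on the bench to the right: leave alone.

How it is judged:
By the outcome, as a careful person would: the job done as asked, in the order asked, and still so for the second after the job is handed in, with the robot touching nothing.
It also fails if it takes over 48 s, if anything falls off the work surface, if the arm or the gripper's body presses on something with over 40 N, if the wrist force passes 120 N, or if a joint passes its speed limit or range.

ROBOT

A 7-joint arm with a two-finger parallel gripper is mounted at the origin on the work surface. World frame = base frame: x ahead of the robot, y to its left, z up, the work surface at z = 0. Lengths are in m, angles in rad, forces in N, time in s.
With the tool pointing down it reaches from about 0.425 to 0.95 m from the base axis. Payload 4.7 kg.
Tool frame: the origin (TCP) lies midway between the tips of the shut fingers; the grasp point (between the pads) lies 19 mm behind it; z points along the fingers, x is the direction in which the jaws open and shut, and the axes are right-handed (so a half turn about z gives the same grasp; the last joint's range is limited). The gripper opens to 85 mm and grips with 20 to 120 N. Pads are 22 mm wide; open, the fingers measure 114 mm over their backs; the gripper's body (76 mm by 85 mm) begins 54 mm behind the grasp point. The pads swing forward as they close: fully open they stand 13 mm farther back than shut.
Start: joints at [1.123, 0.469, -0.049, 1.532, 0.024, 1.141, -0.082], TCP at [0.275, -0.617, 0.231] pointing down, gripper open.
Joint ranges: [-2.59, 2.59], [-0.33, 1.99], [-1.39, 1.29], [0.1, 2.45], [-1.04, 4.18], [0.21, 1.99], [-2.66, 2.66]. Speed limits (rad/s): [2.57, 2.57, 3.14, 3.14, 3.14, 3.14, 3.14].

INTERFACE

Orientations are given as a unit quaternion [x, y, z, w].
In Python, from cell import monitor, optics, robot gives the robot as it stands. The module is installed in compiled form; this text tells all that it offers.
- The arm moves only by the tool play_rows, never from a script. Its argument "steps" is text: rows parted by semicolons, each of 7 numbers parted by spaces: the finger opening in mm, from 0 to 85.4, then the shift along the tool's x, y, z in mm, then the turn, a rotation vector about the tool's x, y, z in rad. In form: hand tx ty tz ax ay az; .... A call has 1 to 5 rows; each row is the pose to reach, as a shift and turn from the pose commanded when the call began, along the tool's axes at that moment; what a row does not reach only later rows make up. A row lasts 1/12 s, in which the tool goes at most 41.7 mm and 7.16 degrees, less where a joint would pass 70% of its speed; a pose out of reach is approached as far as the arm can. A call with a gripper value outside its range is refused whole. The fingers move at their own pace and stop on an object; the grip force is fixed at half the most. Time passes only in rows, so rows that repeat a pose let the fingers close. It gives the time, the measured TCP pose, the force and the opening at its end, in the units of the state.
- monitor.get_state(): the state, without advancing time (a new reading comes with each control period).
- optics.read_camera(name): name is "scene" or "top" or "wrist"; returns (picture, depth): 400x640x3 uint8, red, green, blue; 400x640 float32, m along the optical axis (not along the pixel's ray), 0 where there is no reading.
- optics.camera_params(name): a dict with "K" (3x3 intrinsics, pixels), "xyz" and "attitude" of the camera in the world; the wrist camera has in their place "hand_eye" (4x4, takes a point from camera to tool coordinates, whose origin is the TCP and whose axes are the tool frame's). Camera axes: x right, y down, z forward; pixel columns grow to the right and rows downward; lengths in m; the calibration is good to about 2 mm. A picture is of the moment at which its call begins: read the wrist's pose just before it. camera_params takes no time and is no camera call.
- robot.job_done(): hands the job in, once; it reports no verdict.
The state is a dict: "time": time; "joint_pos": joint angles; "joint_vel": joint speeds; "tau": joint torques, N m; "ee_pos": TCP position; "orientation": TCP orientation; "wrist_force": force on the tool from outside, world axes, zero at the start; "torque": the same for the moment, N m; "grip_width": finger opening in m.
Only numpy, scipy, OpenCV 4.12 (cv2) and the standard library are available. Lean on these libraries where they do the work, as an engineer would, in place of code of your own. Each camera call takes 0.05 s, during which the arm holds its last target. There are 200 camera calls.

## Working session

There is one attempt and no reset: what is moved stays moved. The work goes in short steps, Python scripts to look and compute and a tool call to move; the robot and the scene stay as the last step left them, time stands still between calls to the robot, and variables do not carry over. Pictures are saved under pics/ and viewed, about 8 in all and at most 12, crops included, and the job is handed in when it is done.

Besides the shell and the picture viewer there is one more tool, called after "Emit:" as a command line: name --argument value ..., lists and objects as JSON in quotes. play_rows: Moves the arm, as the interface text tells. Its arguments: {"type":"object","properties":{"steps":{"type":"string"}},"required":["steps"]}

```bash
mkdir -p pics; cat > h.py <<'E'
import numpy as np, cv2
from scipy.spatial.transform import Rotation as R
from cell import monitor, optics, robot
def cam(n):
    p=optics.camera_params(n); 
    if n=="wrist":
        s=monitor.get_state(); T=np.eye(4); T[:3,:3]=R.from_quat(s["orientation"]).as_matrix(); T[:3,3]=s["ee_pos"]; T=T@np.array(p["hand_eye"])
    else:
        T=np.eye(4); a=np.array(p["attitude"]); T[:3,:3]=a if a.shape==(3,3) else R.from_quat(a).as_matrix(); T[:3,3]=p["xyz"]
    im,d=optics.read_camera(n); return im,d,np.array(p["K"]),T
def cloud(d,K,T):
    v,u=np.mgrid[:d.shape[0],:d.shape[1]]
    P=np.stack([(u-K[0,2])/K[0,0]*d,(v-K[1,2])/K[1,1]*d,d],-1)
    return P@T[:3,:3].T+T[:3,3]
def save(n,im): cv2.imwrite("pics/"+n,im[:,:,::-1])
E
python3 - <<'E'
from h import *
for n in("scene","top"):
    im,d,K,T=cam(n); save(n+"0.png",im); np.savez(n+"0.npz",im=im,P=cloud(d,K,T),d=d); print(n,T.round(3).tolist(),K.round(1).tolist())
s=monitor.get_state();print(s)
E
```

```text
scene [[0.061, 0.853, -0.518, 1.067], [0.998, -0.056, 0.026, -0.034], [-0.007, -0.519, -0.855, 1.019], [0.0, 0.0, 0.0, 1.0]] [[391.7, 0.0, 319.6], [0.0, 391.7, 198.1], [0.0, 0.0, 1.0]]
top [[0.022, -0.991, 0.134, 0.264], [-1.0, -0.022, 0.0, 0.019], [0.003, -0.134, -0.991, 1.802], [0.0, 0.0, 0.0, 1.0]] [[517.4, 0.0, 323.8], [0.0, 517.4, 205.0], [0.0, 0.0, 1.0]]
{'time': 0.1, 'joint_pos': array([ 1.12305763,  0.46935933, -0.04862101,  1.53358514,  0.02411656,
        1.14101781, -0.08229856]), 'joint_vel': array([ 0.00021077, -0.00216771, -0.00040777, -0.00385258, -0.00155041,
       -0.00044659,  0.00072668]), 'tau': array([ 1.79354764e-03, -5.11515462e+01, -4.66572109e-02, -2.38391036e+01,
        1.07509311e-02,  4.37373601e-03,  2.85869061e-05]), 'ee_pos': array([ 0.27432642, -0.61615456,  0.23036292]), 'orientation': array([ 8.38675827e-01, -5.44630207e-01, -7.65414030e-04, -4.57323779e-04]), 'wrist_force': array([ 0.10354906,  0.27948057, -0.35503349]), 'torque': array([-0.01972572,  0.01347215,  0.02044042]), 'grip_width': 0.08521135443842218}
```

View pics/scene0.png

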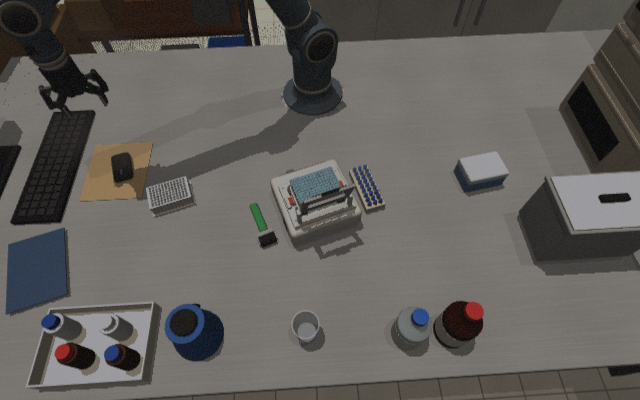

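View pics/top0.png

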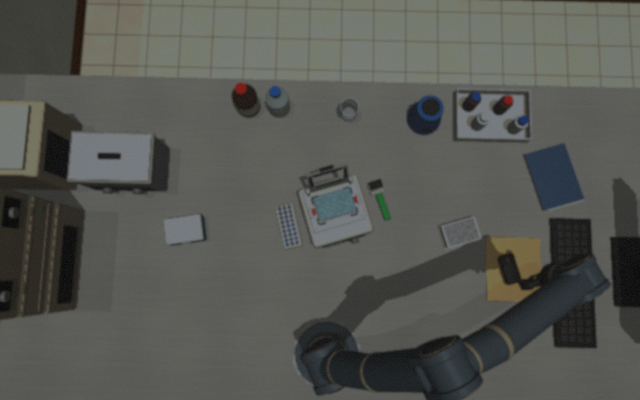

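The shaker sits ahead of the robot: mat near (335,205) in the top view, frame upright behind it at (327,178), and the red clip tabs at about (313,212) and (357,200). I'll measure the mat and the tabs next.

```bash
python3 - <<'E'
from h import *
for n,box in(("scene",(280,150,360,230)),("top",(290,160,385,250))):
    z=np.load(n+"0.npz"); im,P=z["im"],z["P"]; x0,y0,x1,y1=box
    sub=np.zeros(im.shape[:2],bool); sub[y0:y1,x0:x1]=1
    hsv=cv2.cvtColor(im,cv2.COLOR_RGB2HSV)
    m=sub&(hsv[...,0]>85)&(hsv[...,0]<110)&(hsv[...,1]>60)&(hsv[...,2]>60)&(abs(P[...,2]-.15)<.012)
    q=P[m]; print(n,"mat",m.sum(),np.median(q,0).round(4),q[:,2].std())
    r=cv2.minAreaRect((q[:,:2]*1000).astype(np.float32)); print(r)
    A=np.c_[q[:,:2]-q[:,:2].mean(0),np.ones(len(q))]; print("tilt",np.linalg.lstsq(A,q[:,2],rcond=None)[0].round(3))
    m=sub&((hsv[...,0]<8)|(hsv[...,0]>172))&(hsv[...,1]>120)&(hsv[...,2]>60)
    k,l,st,c=cv2.connectedComponentsWithStats(m.astype(np.uint8))
    for i in range(1,k):
        if st[i,4]>5: print("red",c[i].round(1),st[i,4],np.median(P[l==i],0).round(4))
    m=sub&(P[...,2]>.17); q=P[m]; print("high",len(q),q.min(0).round(3),q.max(0).round(3),q.mean(0).round(3)); t=q[q[:,2]>q[:,2].max()-.02]; print(t.mean(0).round(3))
    m=sub&(P[...,2]>.08); q=P[m]; print("housing rect",cv2.minAreaRect((q[:,:2]*1000).astype(np.float32)))
E
```

```text
scene mat 400 [ 0.4982 -0.0251  0.1477] 0.0016174197298873838
((492.9647216796875, -17.218185424804688), (73.24160766601562, 119.35673522949219), 18.580453872680664)
tilt [0.005 0.008 0.148]
red [340.8 183.2] 14 [0.4689 0.0554 0.1077]
red [290.6 200.7] 24 [ 0.5178 -0.0847  0.1078]
high 576 [ 0.544 -0.057  0.17 ] [1.067 0.075 1.019] [0.614 0.006 0.277]
[ 1.067 -0.034  1.019]
housing rect ((713.95849609375, 18.996490478515625), (682.5772705078125, 207.03811645507812), 8.26098346710205)
top mat 803 [ 0.4928 -0.0161  0.1482] 0.003777046932605853
((492.815673828125, -15.704826354980469), (76.83118438720703, 117.59050750732422), 17.877714157104492)
tilt [-0.005  0.013  0.148]
red [355.2 199.2] 9 [ 0.5143 -0.0837  0.1069]
red [313.1 211.4] 9 [0.4715 0.0544 0.1074]
high 489 [ 0.264 -0.053  0.17 ] [0.603 0.076 1.802] [0.551 0.012 0.325]
[0.264 0.019 1.802]
housing rect ((443.0960693359375, -28.419082641601562), (309.5989685058594, 203.78823852539062), 18.600709915161133)
```

Emit:
play_rows --steps "0 -28 -28 -24 0 0 0; 0 -56 -56 -48 0 0 0; 0 -84 -84 -72 0 0 0; 0 -112 -112 -96 0 0 0; 0 -140 -140 -100 0 0 0"

```text
time: 0.52
ee_pos: [0.3406, -0.4456, 0.3301]
orientation: [0.838, -0.545, 0.002, 0.001]
wrist_force: [0.1, -0.4, 0.2]
grip_width: 0.0254
```

Emit:
play_rows --steps "0 -28 -28 0 0 0 0; 0 -56 -56 0 0 0 0; 0 -84 -84 0 0 0 0; 0 -112 -112 0 0 0 0; 0 -140 -140 0 0 0 0"

```text
time: 0.93
ee_pos: [0.4111, -0.259, 0.3275]
orientation: [0.839, -0.545, -0.0, 0.0]
wrist_force: [0.8, 0.6, 0.3]
grip_width: -0.0
```

```bash
python3 -c "
from h import *
s=monitor.get_state();print(s['time'],s['ee_pos'],R.from_quat(s['orientation']).as_matrix().round(3).tolist(),s['joint_pos'].round(2),s['wrist_force']);print(optics.camera_params('wrist'))"
```

```text
0.9333 [ 0.41109088 -0.2589603   0.32747338] [[0.406, -0.914, -0.0], [-0.914, -0.406, -0.0], [-0.0, 0.0, -1.0]] [ 0.72  0.09 -0.26  1.82  0.03  1.23 -0.7 ] [0.83077407 0.5726163  0.27025706]
{'K': array([[292.50026494,   0.        , 321.31568496],
       [  0.        , 292.50026494, 195.31289998],
       [  0.        ,   0.        ,   1.        ]]), 'hand_eye': array([[ 9.99999370e-01, -3.52580452e-04, -1.06549231e-03,
        -3.58860985e-04],
       [ 6.78273010e-04,  9.46240824e-01,  3.23462273e-01,
        -8.33450965e-02],
       [ 8.94165849e-04, -3.23462792e-01,  9.46240468e-01,
        -1.42110193e-01],
       [ 0.00000000e+00,  0.00000000e+00,  0.00000000e+00,
         1.00000000e+00]])}
```

Emit:
play_rows --steps "0 -28 -26 0 0 0 -0.12; 0 -56 -52 0 0 0 -0.24; 0 -84 -78 0 0 0 -0.36; 0 -112 -104 0 0 0 -0.48; 0 -140 -130 0 0 0 -0.6"

```text
time: 1.35
ee_pos: [0.4728, -0.0784, 0.3275]
orientation: [0.963, -0.27, -0.0, 0.0]
wrist_force: [2.2, 0.2, -0.8]
grip_width: 0.0003
```

Emit:
play_rows --steps "0 0 0 0 0 0 -0.12; 0 0 0 0 0 0 -0.24; 0 0 0 0 0 0 -0.36; 0 0 0 0 0 0 -0.48; 0 0 0 0 0 0 -0.6"

```text
time: 1.77
ee_pos: [0.4726, -0.0801, 0.3272]
orientation: [1.0, 0.027, -0.0, -0.0]
wrist_force: [0.3, 0.3, 0.3]
grip_width: 0.0001
```

Emit:
play_rows --steps "0 0 0 0 0 0 -0.12; 0 0 0 0 0 0 -0.24; 0 0 0 0 0 0 -0.36; 0 0 0 0 0 0 -0.48; 0 0 0 0 0 0 -0.6"

```text
time: 2.18
ee_pos: [0.4726, -0.0802, 0.3272]
orientation: [0.947, 0.321, -0.0, -0.0]
wrist_force: [-0.6, -0.3, 0.0]
grip_width: 0.0002
```

Emit:
play_rows --steps "0 0 0 0 0 0 -0.12; 0 0 0 0 0 0 -0.24; 0 0 0 0 0 0 -0.36; 0 0 0 0 0 0 -0.48; 0 0 0 0 0 0 -0.6"

```text
time: 2.6
ee_pos: [0.4726, -0.0802, 0.3272]
orientation: [0.81, 0.587, -0.0, -0.0]
wrist_force: [-0.6, -1.4, -0.4]
grip_width: 0.0001
```

Emit:
play_rows --steps "0 0 0 0 0 0 -0.12; 0 0 0 0 0 0 -0.24; 0 0 0 0 0 0 -0.36; 0 0 0 0 0 0 -0.48; 0 0 0 0 0 0 -0.6"

```text
time: 3.02
ee_pos: [0.4726, -0.0802, 0.3272]
orientation: [0.6, 0.8, -0.0, -0.0]
wrist_force: [0.2, -0.3, 0.4]
grip_width: -0.0
```

```bash
cat >> h.py <<'E'
def pose():
    s=monitor.get_state(); M=R.from_quat(s["orientation"]).as_matrix()
    print("t",round(s["time"],2),"p",s["ee_pos"].round(4),"yaw",np.degrees(np.arctan2(M[1,0],M[0,0])).round(2),"tilt",M[:2,2].round(4),"q",s["joint_pos"].round(2),"F",s["wrist_force"].round(1))
    return s["ee_pos"],M
E
python3 - <<'E'
from h import *
im,d,K,T=cam("wrist"); pose(); save("w1.png",im); np.savez("w1.npz",im=im,P=cloud(d,K,T))
E
```

```text
t 3.07 p [ 0.4726 -0.0802  0.3272] yaw 106.43 tilt [-0.0009  0.0001] q [ 0.67  0.11 -0.64  1.82  0.07  1.24  1.87] F [-0.5  0.2  0.2]
```

View pics/w1.png

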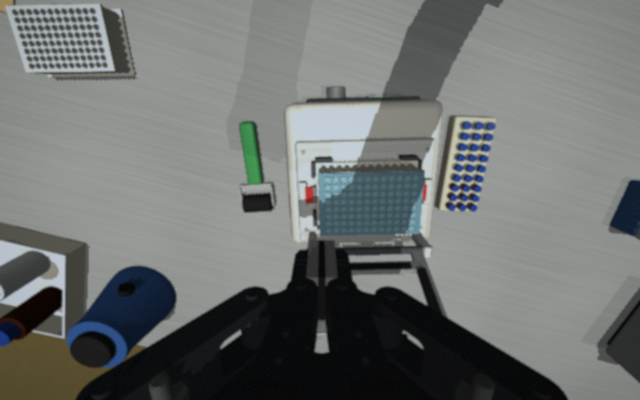

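The wrist view shows the plate at about (370,200), the red tabs at (309,193) and (425,190), and the frame upright behind it at (380,255). The camera is on the robot side, clear of the frame.

```bash
cat > meas.py <<'E'
from h import *
def meas(im,P,c0=np.array([.493,-.0155])):
    hsv=cv2.cvtColor(im,cv2.COLOR_RGB2HSV); near=np.hypot(P[...,0]-c0[0],P[...,1]-c0[1])<.1
    m=near&(hsv[...,0]>85)&(hsv[...,0]<115)&(hsv[...,1]>50)&(abs(P[...,2]-.146)<.014)
    q=P[m]; r=cv2.minAreaRect((q[:,:2]*1000).astype(np.float32)); print("mat",len(q),r)
    yaw=np.radians(r[2]) if r[2]<45 else np.radians(r[2]-90)
    ex=np.array([np.cos(yaw),np.sin(yaw)]);ey=np.array([-ex[1],ex[0]]); e=(q[:,:2]-np.array(r[0])/1000)@ey
    A=np.c_[e,(q[:,:2]-np.array(r[0])/1000)@ex,np.ones(len(q))]; k=np.linalg.lstsq(A,q[:,2],rcond=None)[0]
    print("z left/mid/right",(k[2]+.055*k[0]).round(4),k[2].round(4),(k[2]-.055*k[0]).round(4),"slope x",k[1].round(3))
    m=near&((hsv[...,0]<8)|(hsv[...,0]>172))&(hsv[...,1]>120)
    n,l,st,c=cv2.connectedComponentsWithStats(m.astype(np.uint8))
    for i in range(1,n):
        if st[i,4]>20: print("red",c[i].round(1),st[i,4],np.median(P[l==i],0).round(4))
if __name__=="__main__":
    z=np.load("w1.npz"); P=z["P"]; meas(z["im"],P)
    th=np.radians(18.2); ex=np.array([np.cos(th),np.sin(th)]);ey=np.array([-ex[1],ex[0]])
    X=(P[...,:2]-[.493,-.0155])@ex; Y=(P[...,:2]-[.493,-.0155])@ey
    for n in("w1","scene0","top0"):
        P=np.load(n+".npz")["P"]; X=(P[...,:2]-[.493,-.0155])@ex; Y=(P[...,:2]-[.493,-.0155])@ey
        m=(X>.04)&(X<.15)&(abs(Y)<.07)&(P[...,2]>.16)&(P[...,2]<.29)
        if n=="w1": m&=Y>.02
        x,z,y=X[m],P[m][:,2],Y[m]; print(n,m.sum())
        for a in np.arange(.16,.29,.015):
            k=(z>=a)&(z<a+.015)
            if k.sum(): print(a.round(3),k.sum(),x[k].min().round(3),np.median(x[k]).round(3),x[k].max().round(3),"y",y[k].min().round(3),y[k].max().round(3))
E
python3 meas.py
```

```text
mat 6269 ((492.0499267578125, -14.336997985839844), (77.72856140136719, 119.60033416748047), 17.514049530029297)
z left/mid/right 0.149 0.1486 0.1482 slope x 0.001
red [424.1 192.1] 31 [0.4687 0.0585 0.1085]
red [309.  194.8] 105 [ 0.514  -0.0842  0.1085]
w1 1135
0.16 267 0.064 0.067 0.077 y 0.021 0.066
0.175 338 0.065 0.071 0.081 y 0.02 0.066
0.19 169 0.07 0.075 0.085 y 0.05 0.066
0.205 193 0.075 0.079 0.088 y 0.05 0.066
0.22 147 0.08 0.083 0.089 y 0.051 0.066
0.235 19 0.088 0.095 0.098 y 0.02 0.065
0.25 2 0.094 0.095 0.096 y 0.02 0.022
scene0 567
0.16 94 0.066 0.075 0.078 y -0.067 0.061
0.175 143 0.066 0.073 0.083 y -0.067 0.063
0.19 20 0.077 0.084 0.088 y -0.067 0.063
0.205 20 0.085 0.088 0.092 y -0.068 0.061
0.22 29 0.085 0.095 0.097 y -0.067 0.062
0.235 199 0.085 0.098 0.102 y -0.068 0.062
0.25 52 0.098 0.102 0.104 y -0.024 0.046
0.265 10 0.1 0.102 0.105 y -0.017 0.014
top0 486
0.16 75 0.057 0.067 0.077 y -0.069 0.066
0.175 92 0.063 0.068 0.075 y -0.063 0.064
0.19 23 0.068 0.073 0.078 y -0.063 0.066
0.205 20 0.074 0.078 0.082 y -0.064 0.064
0.22 39 0.075 0.084 0.089 y -0.064 0.066
0.235 160 0.083 0.09 0.098 y -0.064 0.066
0.25 63 0.089 0.095 0.103 y -0.06 0.062
0.265 14 0.094 0.098 0.101 y -0.019 0.022
```

Emit:
play_rows --steps "0 1 18 30 0 0 -0.03; 0 2 35 65 0 0 -0.03; 0 2 35 100 0 0 -0.03; 0 2 35 135 0 0 -0.03; 0 2 35 160 0 0 -0.03"

```text
time: 3.48
ee_pos: [0.5044, -0.0686, 0.1644]
orientation: [0.592, 0.806, -0.001, -0.002]
wrist_force: [0.3, -0.6, -0.4]
grip_width: 0.0001
```

```bash
python3 -c "
from h import *
pose()"
```

```text
t 3.48 p [ 0.5044 -0.0686  0.1644] yaw 107.47 tilt [-0.0038  0.0007] q [ 0.56  0.34 -0.62  1.97  0.25  0.91  1.69] F [ 0.3 -0.6 -0.4]
```

Emit:
play_rows --steps "0 0 0 8 0 0 0; 0 0 0 12 0 0 0; 0 0 0 15 0 0 0; 0 0 0 17 0 0 0; 0 0 0 18 0 0 0"

```text
time: 3.9
ee_pos: [0.5071, -0.0688, 0.151]
orientation: [0.591, 0.807, 0.001, 0.001]
wrist_force: [-0.7, -0.5, 0.0]
grip_width: -0.0003
```

Emit:
play_rows --steps "0 0 0 1 0 0 0; 0 0 0 2 0 0 0; 0 0 0 3 0 0 0; 0 0 0 3 0 0 0; 0 0 0 3 0 0 0"

```text
time: 4.32
ee_pos: [0.5072, -0.0688, 0.1481]
orientation: [0.591, 0.807, 0.001, 0.001]
wrist_force: [-0.1, -0.5, 4.8]
grip_width: 0.0001
```

Emit:
play_rows --steps "0 0 0 1 0 0 0; 0 0 0 2 0 0 0; 0 0 0 3 0 0 0; 0 0 0 3 0 0 0; 0 0 0 3 0 0 0"

```text
time: 4.73
ee_pos: [0.5064, -0.0688, 0.1442]
orientation: [0.591, 0.807, 0.0, 0.001]
wrist_force: [-0.2, -0.2, 2.2]
grip_width: -0.0002
```

Emit:
play_rows --steps "0 0 0 1 0 0 0; 0 0 0 2 0 0 0; 0 0 0 3 0 0 0; 0 0 0 3 0 0 0; 0 0 0 3 0 0 0"

```text
time: 5.15
ee_pos: [0.5061, -0.0688, 0.1409]
orientation: [0.591, 0.807, -0.0, 0.0]
wrist_force: [-0.5, -0.5, 4.7]
grip_width: -0.0003
```

Emit:
play_rows --steps "0 0 0 1 0 0 0; 0 0 0 2 0 0 0; 0 0 0 2 0 0 0; 0 0 0 2 0 0 0; 0 0 0 2 0 0 0"

```text
time: 5.57
ee_pos: [0.5062, -0.0687, 0.1407]
orientation: [0.591, 0.807, -0.001, 0.0]
wrist_force: [-6.6, -0.9, 19.0]
grip_width: -0.0002
```

Emit:
play_rows --steps "0 0 0 1 0 0 0; 0 0 0 2 0 0 0; 0 0 0 2 0 0 0; 0 0 0 2 0 0 0; 0 0 0 2 0 0 0"

```text
time: 5.98
ee_pos: [0.5063, -0.0687, 0.1405]
orientation: [0.591, 0.807, -0.001, 0.001]
wrist_force: [-11.2, -0.8, 32.5]
grip_width: -0.0002
```

Emit:
play_rows --steps "0 0 0 -15 0 0 0; 0 0 0 -30 0 0 0; 0 40 0 -30 0 0 0; 0 80 0 -30 0 0 0; 0 110 0 -30 0 0 0"

```text
time: 6.4
ee_pos: [0.4715, 0.0386, 0.1666]
orientation: [0.59, 0.807, 0.0, -0.0]
wrist_force: [0.7, 0.8, 0.9]
grip_width: -0.0001
```

Emit:
play_rows --steps "0 0 0 5 0 0 0; 0 0 0 10 0 0 0; 0 0 0 12 0 0 0; 0 0 0 13 0 0 0; 0 0 0 13 0 0 0"

```text
time: 6.82
ee_pos: [0.4729, 0.0347, 0.153]
orientation: [0.592, 0.806, -0.0, -0.0]
wrist_force: [0.5, 0.5, -0.4]
grip_width: 0.0005
```

Emit:
play_rows --steps "0 0 0 1 0 0 0; 0 0 0 2 0 0 0; 0 0 0 3 0 0 0; 0 0 0 4 0 0 0; 0 0 0 4 0 0 0"

```text
time: 7.23
ee_pos: [0.4727, 0.036, 0.1494]
orientation: [0.591, 0.807, -0.0, -0.0]
wrist_force: [0.5, -0.8, 0.2]
grip_width: -0.0001
```

Emit:
play_rows --steps "0 0 0 1 0 0 0; 0 0 0 2 0 0 0; 0 0 0 3 0 0 0; 0 0 0 3 0 0 0; 0 0 0 3 0 0 0"

```text
time: 7.65
ee_pos: [0.473, 0.0365, 0.1471]
orientation: [0.59, 0.807, 0.0, 0.0]
wrist_force: [-1.8, -0.1, 5.0]
grip_width: -0.0
```

Emit:
play_rows --steps "0 0 0 1 0 0 0; 0 0 0 2 0 0 0; 0 0 0 3 0 0 0; 0 0 0 3 0 0 0; 0 0 0 3 0 0 0"

```text
time: 8.07
ee_pos: [0.4727, 0.0359, 0.1434]
orientation: [0.591, 0.807, -0.0, 0.0]
wrist_force: [-0.8, -0.6, -0.4]
grip_width: 0.0002
```

Emit:
play_rows --steps "0 0 0 1 0 0 0; 0 0 0 2 0 0 0; 0 0 0 3 0 0 0; 0 0 0 3 0 0 0; 0 0 0 3 0 0 0"

```text
time: 8.48
ee_pos: [0.4727, 0.0359, 0.1403]
orientation: [0.591, 0.807, -0.0, -0.0]
wrist_force: [0.2, -0.3, -0.7]
grip_width: -0.0001
```

Emit:
play_rows --steps "0 0 0 1 0 0 0; 0 0 0 2 0 0 0; 0 0 0 2 0 0 0; 0 0 0 2 0 0 0; 0 0 0 2 0 0 0"

```text
time: 8.9
ee_pos: [0.4729, 0.0359, 0.14]
orientation: [0.591, 0.807, -0.001, 0.0]
wrist_force: [-4.7, -0.7, 13.7]
grip_width: -0.0
```

Emit:
play_rows --steps "0 0 0 1 0 0 0; 0 0 0 2 0 0 0; 0 0 0 3 0 0 0; 0 0 0 3 0 0 0; 0 0 0 3 0 0 0"

```text
time: 9.32
ee_pos: [0.4729, 0.0359, 0.1399]
orientation: [0.591, 0.807, -0.002, 0.001]
wrist_force: [-13.3, -3.1, 38.9]
grip_width: -0.0001
```

Emit:
play_rows --steps "0 0 0 -15 0 0 0; 0 0 0 -20 0 0 0; 0 -40 0 -20 0 0 0; 0 -80 0 -20 0 0 0; 0 -110 0 -20 0 0 0"

```text
time: 9.73
ee_pos: [0.5067, -0.0717, 0.1556]
orientation: [0.591, 0.807, -0.0, 0.001]
wrist_force: [0.3, 0.0, -0.5]
grip_width: -0.0
```

Emit:
play_rows --steps "0 0 0 5 0 0 0; 0 0 0 10 0 0 0; 0 0 0 13 0 0 0; 0 0 0 14 0 0 0; 0 0 0 14 0 0 0"

```text
time: 10.15
ee_pos: [0.5055, -0.0672, 0.1412]
orientation: [0.59, 0.808, -0.0, -0.001]
wrist_force: [-0.4, 0.5, -0.2]
grip_width: -0.0003
```

Emit:
play_rows --steps "0 0 0 2 0 0 0; 0 0 0 3 0 0 0; 0 0 0 4 0 0 0; 0 0 0 5 0 0 0; 0 0 0 5 0 0 0"

```text
time: 10.57
ee_pos: [0.5063, -0.0675, 0.14]
orientation: [0.59, 0.807, -0.001, 0.001]
wrist_force: [-7.9, -0.5, 24.1]
grip_width: -0.0001
```

Emit:
play_rows --steps "0 0 0 -40 0 0 0; 0 0 0 -80 0 0 0; 0 18 0 -118 0 0 0; 0 36 0 -150 0 0 0; 0 55 0 -170 0 0 0"

```text
time: 10.98
ee_pos: [0.4905, -0.0148, 0.3106]
orientation: [0.59, 0.807, 0.001, 0.003]
wrist_force: [1.1, -0.3, -0.3]
grip_width: 0.0
```

```bash
python3 - <<'E'
from meas import *
im,d,K,T=cam("wrist"); P=cloud(d,K,T); pose(); save("w2.png",cv2.resize(im[60:300,160:520],None,fx=2,fy=2)); meas(im,P)
E
```

```text
t 11.03 p [ 0.4908 -0.0098  0.3136] yaw 107.98 tilt [0.0107 0.0003] q [ 0.57  0.15 -0.71  1.82  0.1   1.2   1.72] F [-1.4  3.7  2. ]
mat 7286 ((492.7193908691406, -14.695884704589844), (77.55707550048828, 120.53324890136719), 17.51970100402832)
z left/mid/right 0.139 0.1389 0.1389 slope x 0.001
red [260.7 169.1] 129 [ 0.5139 -0.084   0.1083]
red [381.9 169.1] 134 [0.47   0.0551 0.1087]
```

View pics/w2.png

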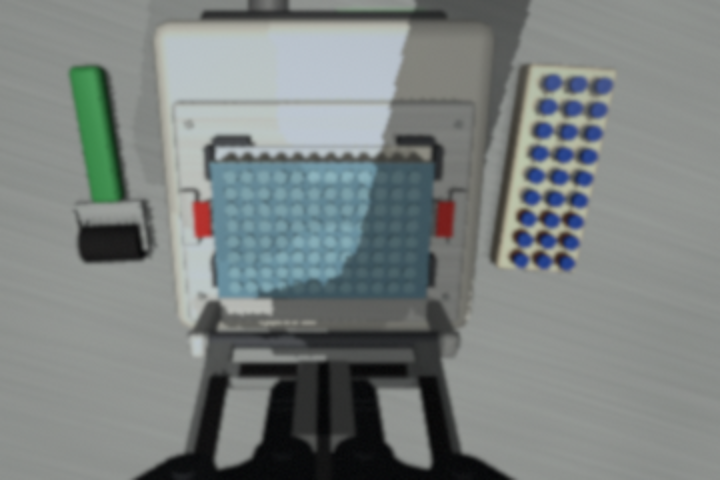

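Emit:
play_rows --steps "0 0 0 -25 0 0 0; 0 0 35 -25 0 0 0; 0 0 70 -25 0 0 0; 0 0 105 -25 0 0 0; 0 0 138 -25 0 0 0"

```text
time: 11.45
ee_pos: [0.6224, 0.0263, 0.3315]
orientation: [0.59, 0.807, -0.0, 0.0]
wrist_force: [0.7, -0.2, 0.5]
grip_width: -0.0002
```

Emit:
play_rows --steps "0 0 0 0 0 0 0; 0 0 0 30 0 0 0; 0 0 0 60 0 0 0; 0 0 0 90 0 0 0; 0 0 0 92 0 0 0"

```text
time: 11.87
ee_pos: [0.6169, 0.0247, 0.2336]
orientation: [0.59, 0.807, -0.004, -0.004]
wrist_force: [-1.0, -0.6, -1.1]
grip_width: 0.0
```

```bash
cat > fr.py <<'E'
from h import *
n=np.array([.4927,-.0147]); a=np.radians(17.8); ex=np.array([np.cos(a),np.sin(a)]); ey=np.array([-ex[1],ex[0]])
def s():
    p,M=pose(); d=p[:2]-n; print("shaker mm",(d@ex*1000).round(1),(d@ey*1000).round(1),(p[2]*1000).round(1))
if __name__=="__main__": s()
E
python3 - <<'E'
from fr import *
s(); im,d,K,T=cam("scene"); save("s1.png",cv2.resize(im[130:260,230:410],None,fx=4,fy=4))
E
```

```text
t 11.87 p [0.6169 0.0247 0.2336] yaw 107.68 tilt [-0.011  -0.0014] q [ 0.38  0.46 -0.67  1.64  0.3   1.16  1.51] F [-1.  -0.6 -1.1]
shaker mm 130.3 -0.5 233.6
```

View pics/s1.png

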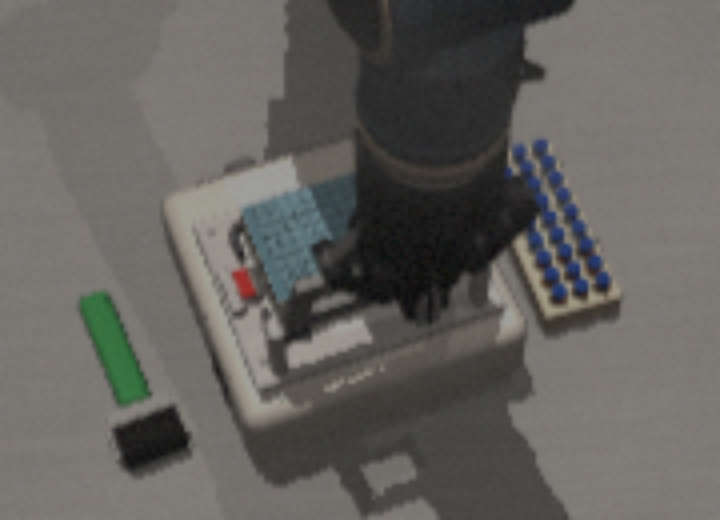

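Emit:
play_rows --steps "0 0 -5 -8 0 0 0; 0 0 -12 -16 0 0 0; 0 0 -20 -18 0 0 0; 0 0 -28 -18 0 0 0; 0 0 -35 -18 0 0 0"

```text
time: 12.33
ee_pos: [0.5891, 0.0154, 0.2609]
orientation: [0.591, 0.807, 0.003, 0.003]
wrist_force: [3.9, 1.1, 2.8]
grip_width: -0.0002
```

```bash
python3 fr.py
```

```text
t 12.33 p [0.5891 0.0154 0.2609] yaw 107.6 tilt [0.0083 0.0007] q [ 0.43  0.38 -0.69  1.68  0.26  1.16  1.55] F [3.9 1.1 2.8]
shaker mm 101.0 -0.8 260.9
```

Emit:
play_rows --steps "0 0 -10 2 0 0 0; 0 0 -20 4 0 0 0; 0 0 -30 4 0 0 0; 0 0 -40 5 0 0 0; 0 0 -50 6 0 0 0"

```text
time: 12.75
ee_pos: [0.5386, -0.0008, 0.2511]
orientation: [0.591, 0.807, -0.0, -0.0]
wrist_force: [2.0, 1.0, -1.6]
grip_width: 0.0
```

```bash
python3 fr.py
```

```text
t 12.75 p [ 0.5386 -0.0008  0.2511] yaw 107.59 tilt [-0.0008 -0.0002] q [ 0.5   0.31 -0.71  1.8   0.22  1.11  1.59] F [ 2.   1.  -1.6]
shaker mm 47.9 -0.7 251.1
```

Emit:
play_rows --steps "0 0 -10 3 0 0 0; 0 0 -20 6 0 0 0; 0 0 -29 11 0 0 0; 0 0 -37 17 0 0 0; 0 0 -45 23 0 0 0"

```text
time: 13.17
ee_pos: [0.4947, -0.0147, 0.2284]
orientation: [0.591, 0.807, -0.002, -0.001]
wrist_force: [-2.4, -0.2, 7.6]
grip_width: -0.0001
```

```bash
python3 - <<'E'
from fr import *
s(); im,d,K,T=cam("scene"); save("s2.png",cv2.resize(im[130:260,230:410],None,fx=4,fy=4))
E
```

```text
t 13.17 p [ 0.4947 -0.0147  0.2284] yaw 107.57 tilt [-0.004  -0.0018] q [ 0.55  0.25 -0.71  1.92  0.19  1.04  1.64] F [-2.4 -0.2  7.6]
shaker mm 1.9 -0.6 228.4
```

View pics/s2.png

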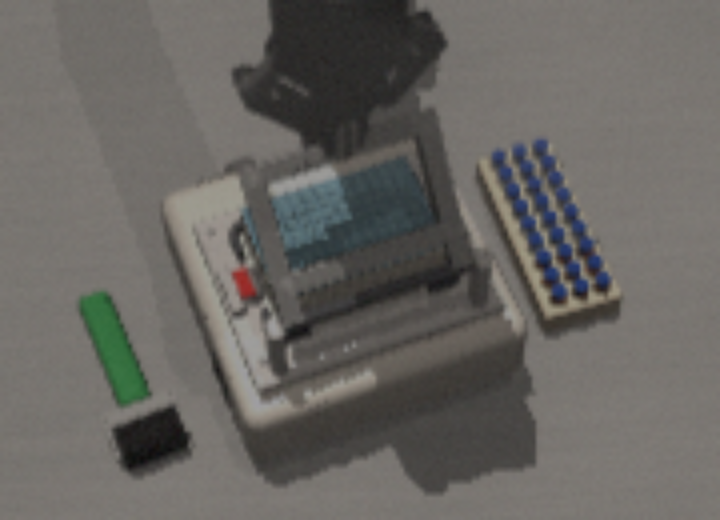

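Emit:
play_rows --steps "0 0 -8 9 0 0 0; 0 0 -13 15 0 0 0; 0 0 -18 22 0 0 0; 0 0 -22 28 0 0 0; 0 0 -26 36 0 0 0"

```text
time: 13.63
ee_pos: [0.4717, -0.022, 0.192]
orientation: [0.591, 0.807, -0.0, -0.0]
wrist_force: [0.5, -1.0, 2.2]
grip_width: -0.0002
```

Emit:
play_rows --steps "0 0 -3 8 0 0 0; 0 0 -5 14 0 0 0; 0 0 -7 20 0 0 0; 0 0 -8 26 0 0 0; 0 0 -9 31 0 0 0"

```text
time: 14.05
ee_pos: [0.4633, -0.0245, 0.1608]
orientation: [0.591, 0.807, -0.0, -0.0]
wrist_force: [-0.9, -0.8, 1.8]
grip_width: 0.0002
```

```bash
python3 fr.py
```

```text
t 14.05 p [ 0.4633 -0.0245  0.1608] yaw 107.6 tilt [-0.0007  0.0001] q [ 0.56  0.28 -0.69  2.06  0.23  0.87  1.61] F [-0.9 -0.8  1.8]
shaker mm -30.9 -0.4 160.8
```

Next, press the bar down to its stop at about 151 mm.

Emit:
play_rows --steps "0 0 -3 3 0 0 0; 0 0 -5 5 0 0 0; 0 0 -5 7 0 0 0; 0 0 -5 9 0 0 0; 0 0 -5 9 0 0 0"

```text
time: 14.47
ee_pos: [0.4587, -0.0259, 0.1523]
orientation: [0.591, 0.807, -0.0, -0.0]
wrist_force: [-0.2, -0.7, 0.1]
grip_width: -0.0003
```

Emit:
play_rows --steps "0 0 0 1 0 0 0; 0 0 0 2 0 0 0; 0 0 0 2 0 0 0; 0 0 0 2 0 0 0; 0 0 0 2 0 0 0"

```text
time: 14.88
ee_pos: [0.4588, -0.0259, 0.1515]
orientation: [0.591, 0.807, -0.0, 0.0]
wrist_force: [-3.0, -0.3, 8.9]
grip_width: 0.0003
```

Emit:
play_rows --steps "0 0 0 1 0 0 0; 0 0 0 2 0 0 0; 0 0 0 2 0 0 0; 0 0 0 2 0 0 0; 0 0 0 2 0 0 0"

```text
time: 15.3
ee_pos: [0.4589, -0.026, 0.1513]
orientation: [0.591, 0.807, -0.001, 0.0]
wrist_force: [-9.9, 0.2, 26.5]
grip_width: 0.0002
```

Emit:
play_rows --steps "0 0 0 -20 0 0 0; 0 0 0 -55 0 0 0; 0 0 0 -95 0 0 0; 0 0 -35 -135 0 0 0; 0 0 -70 -160 0 0 0"

```text
time: 15.72
ee_pos: [0.403, -0.0433, 0.3033]
orientation: [0.589, 0.808, 0.002, 0.001]
wrist_force: [-0.2, -1.5, -0.8]
grip_width: 0.0002
```

Emit:
play_rows --steps "0 0 0 -1 0 0 0; 0 0 0 -1 0 0 0; 0 0 0 -1 0 0 0; 0 0 0 -1 0 0 0; 0 0 0 -1 0 0 0"

```text
time: 16.13
ee_pos: [0.4016, -0.0437, 0.3005]
orientation: [0.59, 0.807, 0.0, -0.002]
wrist_force: [1.2, 0.1, 0.2]
grip_width: -0.0001
```

```bash
python3 - <<'E'
from fr import *
s(); im,d,K,T=cam("wrist"); P=cloud(d,K,T); save("w3.png",cv2.resize(im,None,fx=1.25,fy=1.25))
X=(P[...,:2]-n)@ex*1000; Y=(P[...,:2]-n)@ey*1000; Z=P[...,2]*1000
for nm,x0,x1,y0,y1 in(("front bar L",-43,-33,30,60),("front bar R",-43,-33,-60,-30),("side L",-20,30,55,62),("side R",-20,30,-62,-55),("tab",-60,-50,-15,15),("mat L",-15,25,30,45),("mat R",-15,25,-45,-30)):
    m=(X>x0)&(X<x1)&(Y>y0)&(Y<y1)&(Z<200)&(Z>100); print(nm,m.sum(),np.percentile(Z[m],[10,50,90]).round(1))
E
```

```text
t 16.13 p [ 0.4016 -0.0437  0.3005] yaw 107.67 tilt [-0.0025  0.0019] q [ 0.74 -0.02 -0.71  1.99 -0.01  1.16  1.92] F [1.2 0.1 0.2]
shaker mm -95.6 0.2 300.5
front bar L 470 [104.8 130.7 151.5]
front bar R 464 [104.8 130.3 151.5]
side L 230 [150.3 151.  151.8]
side R 231 [150.1 150.9 151.7]
tab 236 [148.7 149.5 150.3]
mat L 285 [138.  139.  140.1]
mat R 321 [137.8 138.9 140.1]
```

View pics/w3.png

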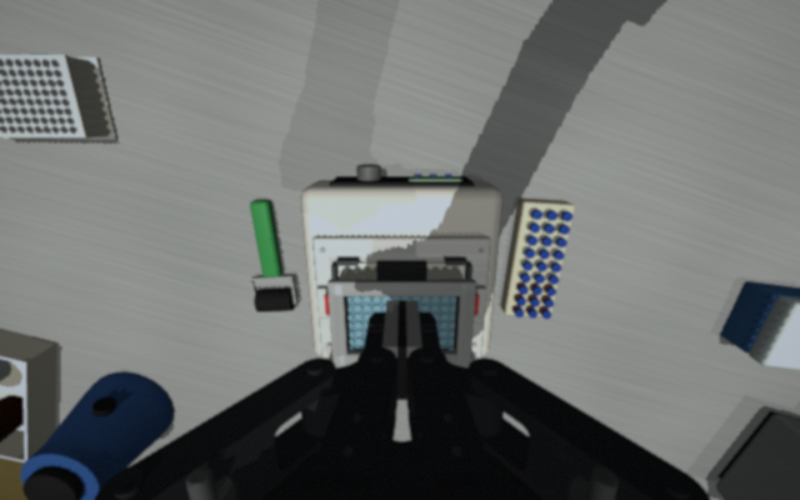

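The frame lies level over the plate, with its bar at about y=290 px and the tab at (402,270). Its sides are at 151 mm, and the mat is at 139 mm at both ends. The roller and rack look undisturbed, and the gripper is touching nothing.

```bash
python3 -c "
from h import *
print(robot.job_done())"
```

```text
the job is handed in; nothing more can be done
None
```

The plate is pressed home at both ends, the hold-down frame is shut over it, and I handed the job in at about 16 s of the 48 s allowed.

- **Plate:** I pressed the right end, then the left, then the right again with the fingers shut. Each end stopped solidly at about 140 mm above the bench, under 24–39 N of finger force. That matches the 96 mm nest floor plus the 44 mm plate. Before I moved the frame, the wrist camera showed the mat level, about 9.7 mm lower than at the start.
- **Frame:** I swung it shut by pushing its front bar and tab from behind, then pressed it onto its stop. The stop was at 151.3 mm against 151.5 mm expected, with 26 N at the end.
- **Last look:** The frame's side bars measured about 151 mm and the mat about 139 mm at both ends. The gripper was clear of everything, and the rack and roller looked unmoved.
- **Readings that disagreed:** Camera heights read about 1 mm low for the mat and 2 mm low on the tab, within the calibration error. Height readings of the front bar itself were spread out, because the sampling box also caught lower surfaces, so I relied on the side bars and the press contact instead.

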